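# Clear the squaring fixture and hold the brass block in it

## Robot

A 6-joint arm with a two-finger parallel gripper is mounted at the origin on the work surface. World frame = base frame: x ahead of the robot, y to its left, z up, the work surface at z = 0. Lengths are in m, angles in rad, forces in N, time in s.
With the tool pointing down it reaches from about 0.3 to 0.775 m from the base axis. Payload 14.6 kg.
Tool frame: the origin (TCP) lies midway between the tips of the shut fingers; the grasp point (between the pads) lies 19 mm behind it; z points along the fingers, y is the line along which they close (so a half turn about z gives the same grasp; the last joint's range is limited). The gripper opens to 94 mm and grips with 3 to 60 N. Pads are 16 mm wide; open, the fingers measure 119 mm over their backs; the gripper's body (75 mm by 177 mm) begins 78 mm behind the grasp point.
Start: joints at [1.217, 0.3, 1.521, -0, 1.321, -0.067], TCP at [0.156, 0.528, 0.171] pointing down, gripper open.
Joint ranges: [-3.03, 3.03], [-0.79, 2.21], [0.23, 2.52], [-1.04, 4.18], [0, 3.07], [-2.55, 2.55]. Speed limits (rad/s): [2.22, 2.22, 2.57, 3.14, 3.14, 3.14].

## Interface

Orientations are given as [roll, pitch, yaw] about the fixed x, y, z axes, in that order (R = Rz(yaw) Ry(pitch) Rx(roll)).
In Python, from plant import robot gives the robot as it stands. Calls block until the motion is done:
- robot.reach(position, orientation): joint-space move of the TCP to a pose.
- robot.servo_line(position, ori=None, feed=0.15, max_force=None): straight line of the TCP; ori=None keeps the orientation; feed is the mean speed in m/s. With max_force (N) it stops when the force on the tool has changed by that much, and returns True; else False.
- robot.movej(angles): joint-space move.
- robot.let_go() and robot.clamp(squeeze=None): open the fingers fully, or close them until they stop; squeeze is the grip in N (None keeps the last).
- robot.hold(seconds).
- robot.solve_ik(position, orientation): joint angles nearest the present ones, or None.
- robot.sense(): the state.
- robot.snapshot(name): name is "scene" or "top" or "wrist"; returns the picture (480x640x3 uint8, red, green, blue); there is no depth.
- robot.calibration(name): a dict with "fx", "fy", "cx", "cy" (pixels), "R" (3x3) and "t" (3): a world point X has camera coordinates R X + t; the wrist camera has in their place "mount" (4x4, takes a point from camera to tool coordinates, whose origin is the TCP and whose axes are the flange's). Camera axes: x right, y down, z forward; pixel columns grow to the right and rows downward; lengths in m; the calibration is good to about 2 mm. A picture is of the moment at which its call begins: read the wrist's pose just before it. calibration takes no time and is no camera call.
A pose or a line that the arm cannot do raises robot.PlanningError and nothing moves.
- robot.job_done(): hands the job in; it is judged then, once.
The state is a dict: "time_s": time; "joints": joint angles; "joint_vel": joint speeds; "tau": joint torques, N m; "tcp_pos": TCP position; "orientation": TCP orientation; "force": force on the tool from outside, world axes, zero at the start; "moment": the same for the moment, N m; "finger_gap": finger opening in m; "grip_force": force on a finger pad.
Only numpy, scipy, OpenCV 4.12 (cv2) and the standard library are available. Lean on these libraries where they do the work, as an engineer would, in place of code of your own. Each camera call takes 0.05 s, during which the arm holds its last target. There are 200 camera calls.

## Task

The squaring fixture on the watchmaker's bench is littered: first put the screwdriver lying on it flat into the long tool tray and the watch case ring into the square parts tray, and leave the loupe and the other things alone. Then push the bevelled brass block flush against the fence, and with one diagonal push on it, towards the fence and downwards together, keep it pressed firmly (about 15 N) against the fence and the base plate at once. Finish while still holding that push; do not let go.

Things in the scene. Friction and masses are not known exactly. Their poses are not given: they have to be found in the camera images.
- fixture: squaring fixture, fixed to the bench: bright steel base plate 210 mm (x) by 300 mm (y) on small feet, its top 14 mm above the bench, with a dark steel fence along its far edge. Origin: on the bench surface under the plate's centre. Its x axis points level towards the fence, y along the fence, z up. The fence's upright face, towards the plate, is the plane x = 70 mm
- bed: the base plate of the fixture (same origin and axes as the fixture; top face at z = 14 mm); it and the fence are lapped and slippery, friction coefficient about 0.25
- fence: the fixture's fence bar, 20 mm thick, 280 mm long, 30 mm high above the plate; origin at the centre of its underside, axes as the fixture
- block: brass block, about 0.5 kg, loose on the plate: 40 mm (x) by 64 mm (y), 28 mm high. Its long top edge on the -x side, away from the fence, has a 45 degree bevel 18 mm wide and high: below it the -x face is upright for 10 mm, above it the flat top is 22 mm deep. The flat +x face (20 mm from the origin) goes against the fence. Origin: centre of underside, z up. It slides easily
- driver: precision screwdriver lying on the plate, about 40 g, 118 mm long along its x axis: hexagonal aluminium handle 66 mm long, 14 mm across flats, from x = -55 to +11 mm, steel cap at its -x end, thin steel blade towards +x. Origin: middle of its underside as first laid, 7 mm from its axis
- driver_mid (a point): point on the screwdriver's axis in the handle, near its centre of mass, where to grip it (7 mm above the surface it lies on)
- case_ring: steel watch case ring lying flat on the plate, about 50 g: 40 mm outer and 32 mm inner diameter, 10 mm high, two pairs of lugs reaching 5 mm out at its +x and -x sides; the +y and -y sides are free to grip. Origin: centre of its underside, z up
- tool_tray: long grey tool tray, fixed: 180 mm (x) by 100 mm (y), 22 mm high, wall and floor 4 mm, open on top. Origin: centre of its underside
- parts_tray: square grey parts tray, fixed: 120 by 120 mm, 22 mm high, wall and floor 4 mm, open on top. Origin: centre of its underside. The two trays stand left and right of the fixture, either way round
- loupe: bystander: black eye loupe, 36 mm across, 36 mm high, standing on a front corner of the plate, out of the way; origin at its underside
- spare_driver: bystander: another screwdriver, same shape, black handle, lying on the bench in front of the fixture, not on it; leave it. Origin as the screwdriver's
- oil_jar: bystander: amber glass jar, 44 mm across, 42 mm high; origin at its underside
- movement_holder: bystander: white plastic disc, 48 mm across, 16 mm high; origin at its underside
- blower: bystander: black rubber dust blower, standing, 54 mm across, 85 mm high; origin at its underside
- parts_jar: bystander: small clear jar, 36 mm across, 34 mm high; origin at its underside
There are look-alikes about, which are no part of the job. What is shaped like the driver but red is not meant.

How it is judged:
By the outcome, as a careful person would: the job done as asked, in the order asked, and still so for the second after the job is handed in, while the arm keeps its last pose, push and grip.
It also fails if it takes over 64 s, if anything falls off the work surface, if the arm or the gripper's body presses on something with over 40 N, if the wrist force passes 120 N, or if a joint passes its speed limit or range.

## Working session

There is one attempt and no reset: what is moved stays moved. The work goes in short steps, each a Python script; the robot and the scene stay as the last script left them, time stands still between calls to the robot, and variables do not carry over. Pictures are saved under pics/ and viewed, at most 10 in all, crops included, and the job is handed in when it is done.

```bash
mkdir -p pics; ls; python3 - <<'E'
from plant import robot
import cv2,json
for n in("top","scene"):
    cv2.imwrite(f"pics/{n}0.png",robot.snapshot(n)[:,:,::-1])
    print(n,robot.calibration(n))
print(robot.calibration("wrist"));print(robot.sense())
E
```

```text
pics
top {'fx': 500.30726573735404, 'fy': 500.30726573735404, 'cx': 326.41530275941307, 'cy': 238.5294928102977, 'R': array([[ 2.68505915e-02, -9.99627738e-01,  4.84052905e-03],
       [-9.85029928e-01, -2.72827026e-02, -1.70210738e-01],
       [ 1.70279438e-01, -1.97806963e-04, -9.85395796e-01]]), 't': array([0.00710447, 0.56332411, 0.80813428])}
scene {'fx': 577.4769530191513, 'fy': 577.4769530191513, 'cx': 321.16891480019416, 'cy': 241.7019264578552, 'R': array([[ 0.780809  ,  0.62462915,  0.01325657],
       [ 0.37017614, -0.44543236, -0.81520527],
       [-0.50329607,  0.64142688, -0.57902041]]), 't': array([-0.46345617, -0.14842862,  1.40684431])}
{'fx': 432.6294929080432, 'fy': 432.6294929080432, 'cx': 317.72346878086546, 'cy': 240.50564006221163, 'mount': array([[-2.15057784e-04, -9.60871442e-01, -2.76994632e-01,
         8.07238787e-02],
       [ 9.99999812e-01, -3.65584962e-04,  4.91787166e-04,
         6.20060711e-04],
       [-5.73809316e-04, -2.76994474e-01,  9.60871340e-01,
        -2.13586844e-01],
       [ 0.00000000e+00,  0.00000000e+00,  0.00000000e+00,
         1.00000000e+00]])}
{'time_s': 0.1, 'joints': array([ 1.21741057e+00,  3.00406084e-01,  1.52149425e+00,  1.93108847e-06,
        1.32071577e+00, -6.66424808e-02]), 'joint_vel': array([-0.0005713 , -0.00302871, -0.00244644,  0.00047531, -0.00077879,
       -0.00074244]), 'tau': array([ 3.67532397e-03, -5.32644618e+01, -3.53288984e+01,  7.10645481e-02,
        2.34445289e-02, -6.30846159e-06]), 'tcp_pos': array([0.1554893 , 0.52728722, 0.17065875]), 'orientation': array([-3.14057160e+00, -7.00212224e-05,  2.85484886e+00]), 'force': array([ 0.15604797, -0.84393714, -0.25029898]), 'moment': array([ 0.00997739,  0.00794872, -0.00224639]), 'grip_force': 0.0, 'finger_gap': 0.09417263569473225}
```

View pics/top0.png

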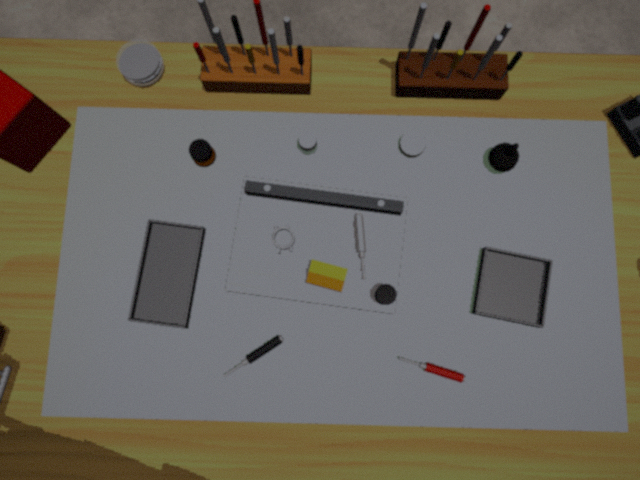

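View pics/scene0.png

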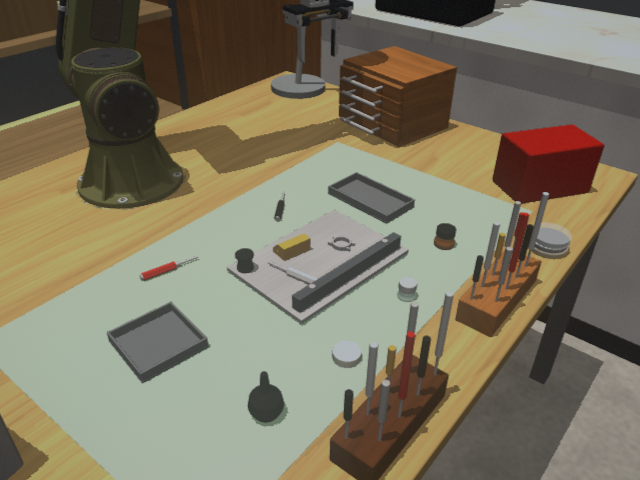

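```bash
cat >h.py <<'E'
import numpy as np,cv2
from plant import robot
from scipy.spatial.transform import Rotation as Ro
def ray(n,uv,pose=None):
    c=robot.calibration(n);uv=np.atleast_2d(uv).astype(float)
    d=np.c_[(uv[:,0]-c['cx'])/c['fx'],(uv[:,1]-c['cy'])/c['fy'],np.ones(len(uv))]
    if n!='wrist': return -c['R'].T@c['t'],d@c['R']
    p,o=pose;Rt=Ro.from_euler('xyz',o).as_matrix();M=c['mount']
    return Rt@M[:3,3]+p,d@(Rt@M[:3,:3]).T
def cast(n,uv,z,pose=None):
    o,d=ray(n,uv,pose);return (o+d*((z-o[2])/d[:,2])[:,None])
def blobs(m,amin):
    cs,_=cv2.findContours(m.astype(np.uint8),cv2.RETR_EXTERNAL,cv2.CHAIN_APPROX_NONE)
    return [c[:,0] for c in cs if cv2.contourArea(c)>amin]
def snap(n,f=None):
    s=robot.sense();im=robot.snapshot(n)
    if f: cv2.imwrite(f'pics/{f}.png',im[:,:,::-1])
    return im,(s['tcp_pos'],s['orientation'])
E
python3 - <<'E'
from h import *
im=cv2.imread('pics/top0.png');g=im.max(2).astype(int)
hsv=cv2.cvtColor(im,cv2.COLOR_BGR2HSV)
roi=np.zeros(g.shape,bool);roi[130:410,80:610]=1
for nm,m,z in(("dark",(g<125)&roi,.03),("yel",(hsv[...,1]>120)&(hsv[...,0]<40)&roi,.028)):
    for c in blobs(m,60):
        r=cv2.minAreaRect(c.astype(np.float32));b=cv2.boxPoints(r)
        print(nm,np.round(r[0]),np.round(r[1]),"\n",cast('top',b,z)[:,:2].round(3).tolist(),cast('top',[r[0]],z)[0,:2].round(3))
cv2.imwrite('pics/c0.png',cv2.convertScaleAbs(cv2.resize(im[170:320,215:415],None,fx=4,fy=4,interpolation=cv2.INTER_CUBIC),alpha=1.3))
E
```

```text
dark [383. 293.] [30. 25.] 
 [[0.455, -0.05], [0.498, -0.055], [0.492, -0.106], [0.449, -0.1]] [ 0.473 -0.078]
dark [311. 301.] [178.  20.] 
 [[0.467, 0.2], [0.5, 0.195], [0.449, -0.106], [0.416, -0.1]] [0.458 0.046]
dark [324. 275.] [44. 29.] 
 [[0.487, 0.068], [0.536, 0.055], [0.516, -0.019], [0.467, -0.006]] [0.502 0.024]
dark [283. 238.] [31. 25.] 
 [[0.585, 0.127], [0.597, 0.085], [0.544, 0.07], [0.532, 0.112]] [0.564 0.099]
dark [321. 201.] [162.  93.] 
 [[0.63, 0.2], [0.783, 0.123], [0.636, -0.131], [0.491, -0.049]] [0.633 0.034]
dark [480. 270.] [279. 257.] 
 [[0.767, -0.019], [0.781, -0.487], [0.293, -0.453], [0.282, -0.027]] [ 0.519 -0.246]
dark [454. 136.] [13. 19.] 
 [[0.772, -0.186], [0.773, -0.221], [0.748, -0.22], [0.747, -0.186]] [ 0.76  -0.203]
dark [409. 147.] [33. 22.] 
 [[0.737, -0.085], [0.773, -0.107], [0.74, -0.158], [0.704, -0.136]] [ 0.739 -0.122]
dark [306. 144.] [25. 21.] 
 [[0.732, 0.093], [0.768, 0.075], [0.744, 0.035], [0.709, 0.053]] [0.738 0.064]
dark [182. 270.] [279. 204.] 
 [[0.753, 0.474], [0.764, 0.105], [0.279, 0.085], [0.27, 0.421]] [0.505 0.27 ]
yel [444. 372.] [39.  8.] 
 [[0.347, -0.148], [0.36, -0.153], [0.342, -0.214], [0.33, -0.21]] [ 0.345 -0.181]
yel [326. 275.] [36. 23.] 
 [[0.49, 0.057], [0.529, 0.048], [0.514, -0.014], [0.475, -0.004]] [0.502 0.022]
yel [206. 159.] [11. 21.] 
 [[0.703, 0.264], [0.726, 0.234], [0.708, 0.222], [0.686, 0.251]] [0.706 0.243]
```

View pics/c0.png

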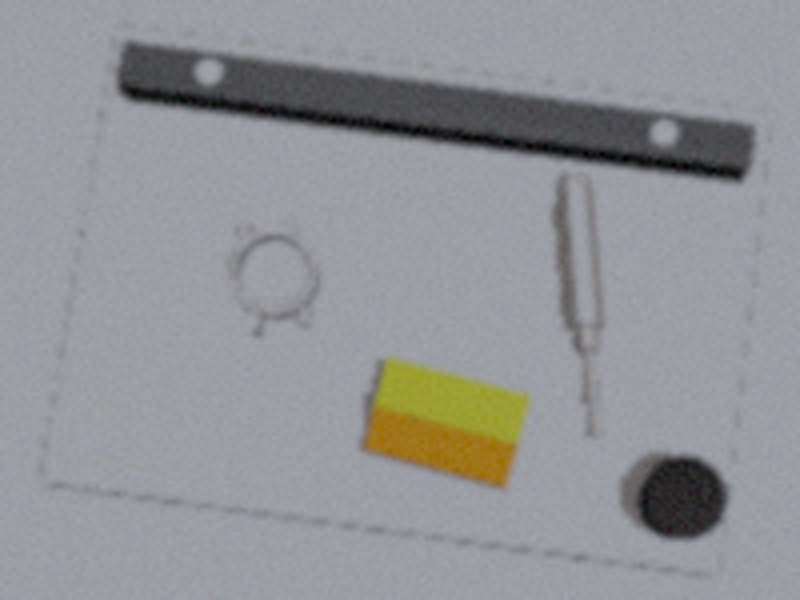

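```bash
python3 - <<'E'
from h import *
f=lambda p:np.array(p)/4+[215,170]
P=lambda n,p,z:(print(n,(q:=cast('top',p,z)[:,:2]).round(4).tolist()),q)[1]
ang=lambda v:round(float(np.degrees(np.arctan2(v[1],v[0]))),1)
print('cam',ray('top',[0,0])[0])
q=P('fence bottom front',f([(120,97),(745,180)]),.014);print(ang(q[0]-q[1])-90)
q=P('fence top back',f([(125,42),(753,125)]),.044);print(ang(q[0]-q[1])-90)
q=P('plate fl,fr,br',f([(45,485),(715,575),(770,105)]),.014);print(ang(q[0]-q[1])-90)
q=P('driver cap,shoulder',f([(573,175),(591,330)]),.022);print(ang(q[1]-q[0]))
q=P('driver tip',f([(593,435)]),.021)
q=P('ring',f([(275,276)]),.022)
q=P('lugs',f([(268,228),(282,327)]),.019);print(ang(q[0]-q[1]))
q=P('block top',f([(388,358),(528,395),(515,443),(374,408)]),.042);print(q.mean(0),ang(q[0]-q[1])-90)
for t in ([(150,220),(205,227),(188,327),(130,320)],[(485,248),(551,262),(543,326),(472,314)]):
    q=P('tray',t,.022);print(q.mean(0),ang(q[0]-q[3]))
q=P('loupe',f([(682,498)]),.05)
E
```

```text
cam [0.4170917  0.02263068 0.89218154]
fence bottom front [[0.646, 0.1717], [0.6155, -0.1108]]
-6.200000000000003
fence top back [[0.663, 0.1658], [0.6333, -0.1097]]
-6.200000000000003
plate fl,fr,br [[0.4705, 0.1949], [0.4395, -0.098], [0.6505, -0.1221]]
-6.0
driver cap,shoulder [[0.6138, -0.033], [0.5443, -0.042]]
-172.6
driver tip [[0.4983, -0.0437]]
ring [[0.5645, 0.0977]]
lugs [[0.5866, 0.1019], [0.5423, 0.0939]]
10.3
block top [[0.5269, 0.0461], [0.5126, -0.0141], [0.492, -0.009], [0.5053, 0.0514]]
[0.50921159 0.01863879] -13.299999999999997
tray [[0.5921, 0.3361], [0.5822, 0.2378], [0.4074, 0.255], [0.4165, 0.3551]]
[0.49956529 0.29600514] -6.2
tray [[0.5583, -0.2573], [0.5366, -0.3726], [0.4254, -0.3533], [0.4425, -0.2318]]
[ 0.49069866 -0.30376613] -12.4
loupe [[0.4702, -0.0791]]
```

```bash
cat >>h.py <<'E'
def down(yaw): return [np.pi,0,np.radians(yaw)]
E
python3 - <<'E'
from h import *
o=down(186)
robot.reach([.576,-.037,.10],o)
im,p=snap('wrist','w1')
robot.servo_line([.576,-.037,.0157],feed=.12)
robot.clamp(15);s=robot.sense();print(s['time_s'],s['finger_gap'],s['grip_force'],s['tcp_pos'])
robot.servo_line([.576,-.037,.11],feed=.15)
snap('wrist','w2');s=robot.sense();print(s['time_s'],s['finger_gap'],s['grip_force'],s['joints'][5])
E
```

```text
4.925 0.0006624269863377847 0.0 [ 0.57600743 -0.03700643  0.01571003]
5.75 0.00035863984751882737 0.0 -1.8031354129050334
```

View pics/w2.png

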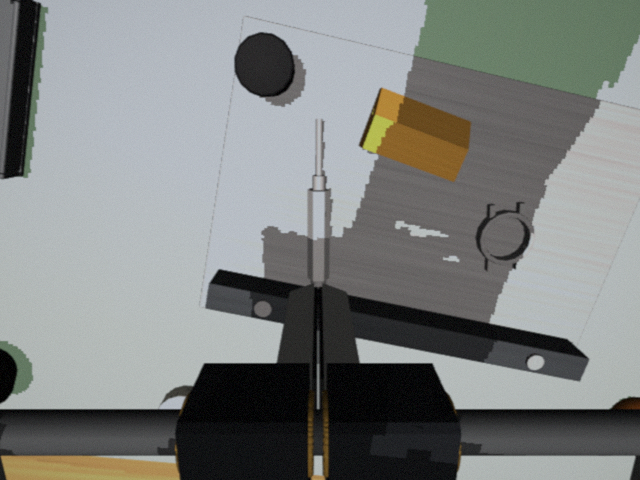

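```bash
python3 - <<'E'
from h import *
s=robot.sense();p=(s['tcp_pos'],s['orientation']);print(p)
print(cast('wrist',[(318,187),(319,120),(318,280),(365,147),(461,180),(381,90),(470,122),(502,236),(265,65)],.021,p).round(4))
im,_=snap('top','t2')
a=cv2.imread('pics/w1.png')[:,120:520];b=im[170:320,215:415,::-1]
cv2.imwrite('pics/c2.png',np.hstack([a,cv2.resize(b,(400,300)).repeat(1,0).copy() if 0 else cv2.copyMakeBorder(cv2.resize(b,(400,300)),0,180,0,0,0)]))
E
```

```text
(array([ 0.5754164 , -0.03693609,  0.10877016]), array([ 3.14115391e+00, -1.81354627e-03, -3.03688207e+00]))
[[ 0.5428 -0.0394  0.021 ]
 [ 0.4978 -0.0435  0.021 ]
 [ 0.612  -0.0322  0.021 ]
 [ 0.5122 -0.0104  0.021 ]
 [ 0.5276  0.0592  0.021 ]
 [ 0.4746 -0.0048  0.021 ]
 [ 0.4885  0.0576  0.021 ]
 [ 0.5644  0.0966  0.021 ]
 [ 0.4672 -0.082   0.021 ]]
```

View pics/c2.png

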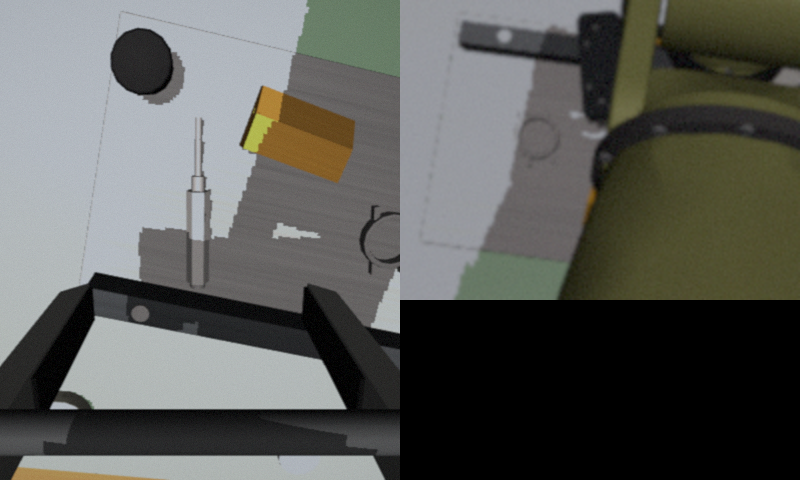

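```bash
python3 - <<'E'
from h import *
robot.servo_line([.58,.03,.11],feed=.2)
robot.servo_line([.58,.03,.03],feed=.15)
r=robot.servo_line([.58,.03,-.012],feed=.02,max_force=4)
s=robot.sense();print(r,s['time_s'],s['tcp_pos'],s['force'],s['finger_gap'])
im,_=snap('wrist','w3');snap('scene','s3')
robot.servo_line([.58,.03,.09],feed=.2)
b=cv2.imread('pics/s3.png')[170:320,220:420]
cv2.imwrite('pics/c3.png',np.hstack([cv2.imread('pics/w3.png')[:,120:520],cv2.copyMakeBorder(cv2.resize(b,(400,300)),0,180,0,0,0)]))
E
```

```text
False 9.2167 [ 0.58001696  0.03001154 -0.01195826] [1.17671704 0.51826982 0.24164726] 0.0006751532495871158
```

View pics/c3.png

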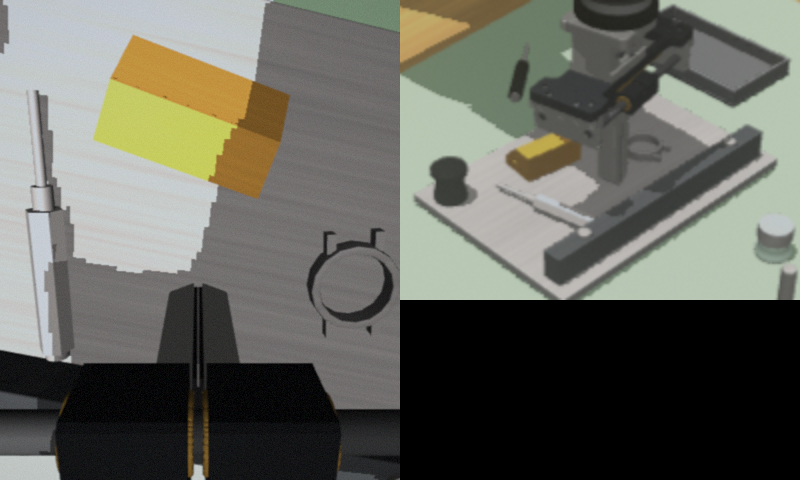

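```bash
python3 - <<'E'
from h import *
robot.servo_line([.58,.03,-.008],feed=.2)
r=robot.servo_line([.58,.03,-.04],feed=.02,max_force=4)
s=robot.sense();print(r,s['time_s'],s['tcp_pos'],s['force'],s['finger_gap'])
robot.servo_line([.58,.03,.06],feed=.25)
E
```

```text
True 11.4083 [ 0.57999507  0.0299897  -0.02001867] [-1.29327453  0.32382223  5.63627274] 0.000518965212224935
```

```bash
echo 'D=.0335 # true fingertips lie D behind the reported TCP (probed on the plate)' >>h.py; python3 - <<'E'
from h import *
robot.let_go()
robot.servo_line([.576,-.037,.05],down(186),feed=.2)
robot.servo_line([.576,-.037,.0],feed=.15)
r=robot.servo_line([.576,-.037,.016-D],feed=.04,max_force=4)
s=robot.sense();print(r,s['tcp_pos'],s['force'])
robot.clamp(15);s=robot.sense();print(s['time_s'],s['finger_gap'],s['grip_force'],s['tcp_pos'])
robot.servo_line([.576,-.037,.06],feed=.15)
snap('wrist','w4');s=robot.sense();print(s['time_s'],s['finger_gap'],s['grip_force'],s['joints'][5])
E
```

```text
False [ 0.57601872 -0.03700999 -0.01752083] [-0.01220646  0.21765751 -0.67597511]
16.0833 0.015192203047266057 14.99923501163721 [ 0.57602003 -0.03699258 -0.01748712]
16.8 0.01502432747676851 14.999201036989689 -1.8031459141194865
```

View pics/w4.png

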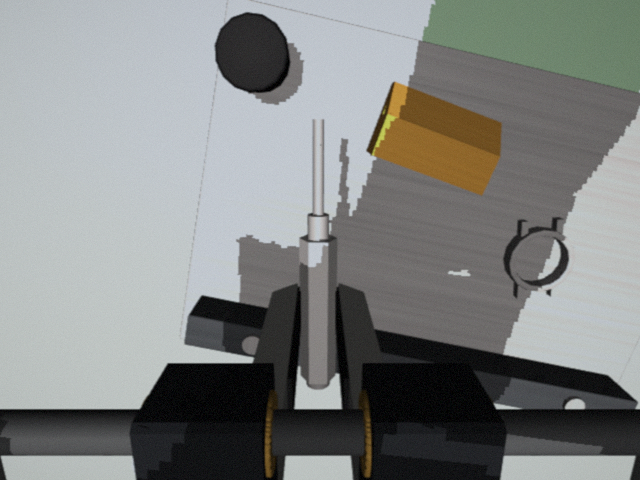

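```bash
python3 - <<'E'
from h import *
x,y=.5205,.2937;o=down(173.8)
robot.reach([x,y,.05],o)
robot.servo_line([x,y,.0245-D],feed=.12)
robot.hold(.15);robot.let_go();print(robot.sense()['time_s'])
robot.servo_line([x,y,.09],feed=.25)
im,p=snap('wrist','w5')
# ring
x,y=.5645,.0973
robot.reach([x,y,.05],down(190))
im,_=snap('top','t5')
robot.servo_line([x,y,.0],feed=.15)
r=robot.servo_line([x,y,.0165-D],feed=.04,max_force=4)
robot.clamp(10);s=robot.sense();print(r,s['time_s'],s['finger_gap'],s['grip_force'],s['tcp_pos'])
robot.servo_line([x,y,.07],feed=.15)
s=robot.sense();print(s['time_s'],s['finger_gap'],s['grip_force'])
a=cv2.imread('pics/w5.png');b=cv2.imread('pics/t5.png')[200:350,100:250]
cv2.imwrite('pics/c5.png',cv2.resize(np.hstack([a,cv2.resize(b,(480,480))]),(800,343)))
E
```

```text
20.125
False 23.55 0.039614340266450776 10.000074729323387 [ 0.56451297  0.09730879 -0.01698086]
24.2833 0.040103370780463096 9.999939948320389
```

View pics/c5.png

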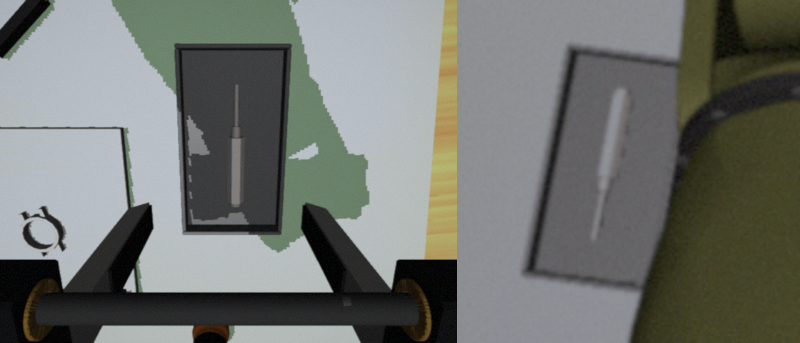

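```bash
python3 - <<'E'
from h import *
x,y=.4907,-.3038
robot.reach([x,y,.05],down(124))
robot.servo_line([x,y,.0],feed=.15)
r=robot.servo_line([x,y,.0105-D],feed=.05,max_force=5)
robot.let_go();s=robot.sense();print(r,s['time_s'],s['force'],s['tcp_pos'])
robot.servo_line([x,y,.08],feed=.25)
snap('wrist','w6');robot.clamp(10)
im,_=snap('top','t6');im=im[:,:,::-1]
hsv=cv2.cvtColor(np.ascontiguousarray(im),cv2.COLOR_BGR2HSV)
m=(hsv[...,1]>120)&(hsv[...,0]<40);m[:,:260]=0;m[:,380:]=0;m[:225]=0;m[320:]=0
for c in blobs(m,60):
    r=cv2.minAreaRect(c.astype(np.float32));print(r)
# candidate push poses
yaw=-6.1;n=np.array([np.cos(np.radians(yaw)),np.sin(np.radians(yaw)),0])
for pre in(0,np.pi):
  for th in(45,):
    z=np.array([n[0],n[1],-1])/2**.5; yy=np.array([-n[1],n[0],0])*(1 if pre==0 else -1);xx=np.cross(yy,z)
    o=Ro.from_matrix(np.c_[xx,yy,z]).as_euler('xyz')
    for p in(np.array([.59,.025,.033]),np.array([.45,.04,.08])):
        print(pre,o,robot.solve_ik(p+D*z,o))
print([robot.solve_ik([.48,.03,.02-D],down(v)) for v in(-6.1,173.9,83.9)])
cv2.imwrite('pics/c6.png',cv2.resize(np.hstack([cv2.imread('pics/w6.png'),cv2.resize(im[170:320,215:415],(640,480))]),(800,300)))
E
```

```text
False 27.8417 [0.45584914 0.43767321 0.44131513] [ 0.49070111 -0.30381018 -0.02299752]
((325.92413330078125, 275.2103576660156), (36.28487014770508, 22.803388595581055), 15.068489074707031)
0 [3.14159265 0.78539816 3.03512757] [0.02200998 0.40961017 2.10062527 3.68870354 0.17504098 1.12159839]
0 [3.14159265 0.78539816 3.03512757] [0.0909823  0.03147908 2.42841243 4.12254624 0.16769984 0.73691782]
3.141592653589793 [ 3.14159265 -0.78539816 -0.10646508] [ 0.02200998  0.40961017  2.10062527  3.68870354  0.17504098 -2.01999427]
3.141592653589793 [ 3.14159265 -0.78539816 -0.10646508] [ 0.0909823   0.03147908  2.42841243  4.12254624  0.16769984 -2.40467483]
[array([-1.37563474e-02,  3.98845729e-01,  1.87543876e+00, -4.44089210e-16,
        8.67308164e-01,  1.66350506e+00]), array([-0.01375635,  0.39884573,  1.87543876,  0.        ,  0.86730816,
       -1.47808759]), array([-1.37563474e-02,  3.98845729e-01,  1.87543876e+00, -4.44089210e-16,
        8.67308164e-01,  9.27087369e-02])]
```

View pics/c6.png

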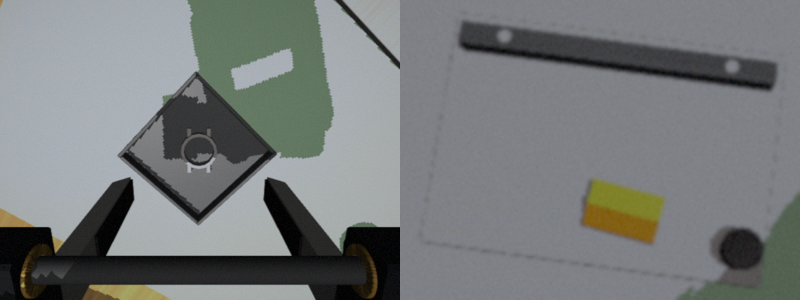

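```bash
cat >>h.py <<'E'
YAW=-6.1;n=np.array([np.cos(np.radians(YAW)),np.sin(np.radians(YAW)),0]);F0=np.array([.6307,.030,0])
def tilt(t):
    t=np.radians(t);z=n*np.sin(t)-[0,0,np.cos(t)];y=np.array([-n[1],n[0],0])
    return z,Ro.from_matrix(np.c_[np.cross(y,z),y,z]).as_euler('xyz')
E
python3 - <<'E'
from h import *
B=np.array([.5004,.0207,0]);d=(F0-B)@n
tip=lambda a,h:B+n*(d-a)+[0,0,h-D]   # a: distance of tool axis from fence
o=down(180+YAW)
for t in(20,25,30,35):
    z,oo=tilt(t);print(t,robot.solve_ik(B+n*(d-.042)+[0,0,.033]+D*z,oo))
robot.reach(tip(d+.045,.08),o)
robot.servo_line(tip(d+.045,.03),feed=.15)
r=robot.servo_line(tip(d+.045,.0175),feed=.05,max_force=4);print(r)
s0=robot.sense()['force']
r=robot.servo_line(tip(.036,.0175),feed=.04,max_force=8)
s=robot.sense();print(r,s['time_s'],s['force']-s0,'axis to fence',(F0-s['tcp_pos'])@n,s['tcp_pos'])
E
```

```text
20 [-0.03085383  0.42940505  1.83903109 -0.05151759  0.52558525 -1.45515495]
25 [-0.0273491   0.40798532  1.90159574 -0.08624374  0.39820724 -1.41954076]
30 [-0.0236661   0.39368448  1.96087337 -0.15677175  0.26805553 -1.34778974]
35 [-0.01983351  0.38739894  2.0163142  -0.36917702  0.13796804 -1.13379836]
False
True 34.7 [-2.04697999  0.05128645  1.23841809] axis to fence 0.05243890425218709 [ 0.57610808  0.01264779 -0.01653582]
```

```bash
python3 - <<'E'
from h import *
p=robot.sense()['tcp_pos'];s0=robot.sense()['force']
r=robot.servo_line(p+n*.012,feed=.02,max_force=12)
s=robot.sense();print(r,s['time_s'],s['force'],'axis',(F0-s['tcp_pos'])@n)
q=s['tcp_pos']
robot.servo_line(q-n*.03,feed=.12);robot.servo_line(q-n*.06+[0,0,.07],feed=.2)
snap('wrist','w7');print(robot.sense()['time_s'])
E
```

```text
True 34.9583 [-0.13757835  0.72335492  0.68806997] axis 0.05267684149995261
35.9417
```

View pics/w7.png

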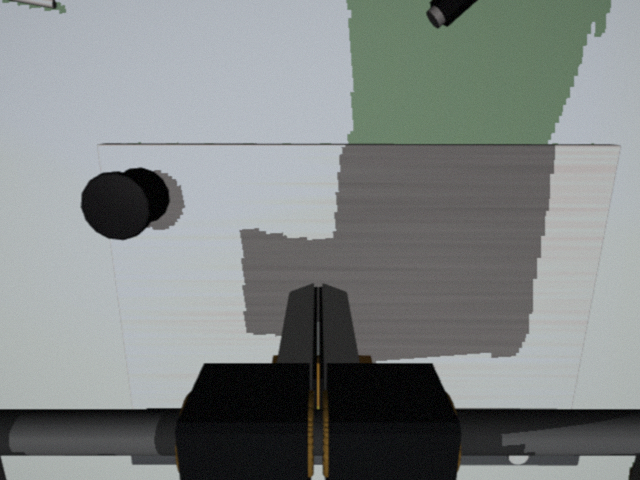

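```bash
python3 - <<'E'
from h import *
z,o=tilt(25)
robot.reach(np.array([.45,.28,.09])+D*z,o)
im,_=snap('top','t8');print(robot.sense()['time_s'])
hsv=cv2.cvtColor(im,cv2.COLOR_RGB2HSV)
m=(hsv[...,1]>120)&(hsv[...,0]<40);m[:,:250]=0;m[:,400:]=0;m[:180]=0;m[320:]=0
R=np.c_[n[:2],[-n[1],n[0]]]
for h0,h1 in((0,24),(25,40),(0,40)):
  mm=m&(hsv[...,0]>=h0)&(hsv[...,0]<=h1)
  for c in blobs(mm,40):
    r=cv2.minAreaRect(c.astype(np.float32));print(h0,r,'\n',((cast('top',cv2.boxPoints(r),.042)[:,:2]-F0[:2])@R).round(4).tolist())
# fence front top edge reference: dark just above block
cv2.imwrite('pics/c8.png',cv2.resize(im[170:320,215:415,::-1],None,fx=4,fy=4))
g=im.max(2);
for u in(270,290,320,340,370): print(u,g[185:225,u].tolist())
E
```

```text
37.05
0 ((331.67999267578125, 221.23997497558594), (35.35533905029297, 12.162237167358398), 8.130102157592773) 
 [[-0.0446, 0.0111], [-0.023, 0.0111], [-0.0237, -0.0504], [-0.0452, -0.0501]]
25 ((333.3652648925781, 209.10211181640625), (38.3267936706543, 12.673120498657227), 7.853313446044922) 
 [[-0.0234, 0.0137], [-0.0008, 0.0138], [-0.0012, -0.0531], [-0.0238, -0.0529]]
0 ((332.5484619140625, 215.02392578125), (38.3267936706543, 24.628894805908203), 7.853313446044922) 
 [[-0.0446, 0.0136], [-0.0008, 0.0138], [-0.0012, -0.0531], [-0.045, -0.0527]]
270 [82, 96, 106, 104, 91, 79, 63, 61, 58, 49, 26, 31, 61, 99, 126, 137, 132, 135, 135, 133, 134, 140, 133, 132, 134, 134, 138, 137, 133, 136, 132, 131, 133, 132, 134, 133, 137, 134, 132, 132]
290 [120, 96, 75, 66, 58, 67, 67, 64, 68, 67, 70, 65, 41, 22, 21, 72, 115, 131, 135, 135, 134, 133, 132, 135, 133, 136, 136, 133, 137, 134, 137, 132, 133, 132, 136, 133, 134, 134, 132, 135]
320 [127, 124, 131, 131, 122, 98, 68, 65, 68, 71, 66, 74, 63, 68, 64, 65, 86, 117, 126, 130, 129, 131, 128, 127, 126, 127, 127, 124, 126, 127, 128, 128, 127, 129, 129, 127, 132, 127, 127, 128]
340 [132, 134, 131, 133, 131, 133, 132, 117, 87, 67, 70, 62, 67, 64, 62, 64, 73, 72, 78, 107, 125, 128, 129, 129, 130, 130, 127, 128, 127, 128, 125, 131, 129, 127, 130, 130, 128, 126, 130, 129]
370 [135, 134, 131, 133, 131, 136, 133, 132, 133, 134, 130, 117, 81, 67, 70, 63, 66, 65, 64, 67, 67, 65, 59, 39, 19, 33, 80, 119, 134, 135, 133, 133, 137, 134, 136, 136, 136, 136, 133, 130]
```

```bash
python3 - <<'E'
from h import *
z,o=tilt(25);t=np.array([-n[1],n[0],0]);u=(n-[0,0,1])/2**.5
C=F0+t*-.0195-n*.0428+[0,0,.0277]+D*z
robot.reach(C-n*.07+[0,0,.05],o)
robot.servo_line(C-u*.02,feed=.15);robot.hold(.3)
f0=robot.sense()['force']
r=robot.servo_line(C+u*.012,feed=.012,max_force=11)
s=robot.sense();f=s['force']-f0
print(r,s['time_s'],'n,t,z',f@n,f@t,f[2],'along',((s['tcp_pos']-C)@u)*1e3,f0)
robot.hold(.4);s=robot.sense();f=s['force']-f0
print(s['time_s'],f@n,f@t,f[2],s['tcp_pos'],((s['tcp_pos']-C)@u)*1e3)
np.save('f0.npy',f0)
E
```

```text
True 40.6333 n,t,z -6.2512929613115515 0.49517436275710525 8.44941094155889 along 0.9363536655163923 [ 0.58940679 -0.7137054   0.57949787]
41.0333 -5.868460553856681 0.20015751615413824 7.42959279462743 [ 0.60066324  0.01359629 -0.00334353] 0.8491906515589995
```

```bash
python3 - <<'E'
from h import *
t=np.array([-n[1],n[0],0]);u=(n-[0,0,1])/2**.5;f0=np.load('f0.npy')
p=robot.sense()['tcp_pos']
for k in range(14):
    p=p+u*.00015
    robot.servo_line(p,feed=.005);robot.hold(.3)
    s=robot.sense();f=s['force']-f0
    print(k,round(s['time_s'],2),(f@n).round(2),(f@t).round(2),f[2].round(2),'N',(-f@u).round(2))
    if -f@u>14.3: break
E
```

```text
0 41.6 -6.58 0.67 5.63 N 8.63
1 42.15 -7.88 0.35 7.15 N 10.63
2 42.7 -9.44 -0.24 9.2 N 13.18
3 43.25 -10.74 -0.18 10.89 N 15.3
```

```bash
python3 - <<'E'
from h import *
t=np.array([-n[1],n[0],0]);f0=np.load('f0.npy')
for _ in range(3):
    robot.hold(.3);s=robot.sense();f=s['force']-f0;print((f@n).round(2),(f@t).round(2),f[2].round(2))
print(robot.job_done(),s['time_s'])
E
```

```text
-9.89 0.4 9.21
-10.99 -0.71 10.03
-11.32 1.03 10.65
the job is handed in; nothing more can be done
None 44.15
```

The screwdriver is lying flat in the tool tray and the case ring is in the parts tray. The brass block is flush against the fence, held by a steady diagonal push of about 15 N (roughly 11 N into the fence and 10 N down), and I handed the job in at 44 s still holding it.

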